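Dip the vacuum pump's oil and hold the stick level to be read

ROBOT

A 6-joint arm with a two-finger parallel gripper is mounted at the origin on the work surface. World frame = base frame: x ahead of the robot, y to its left, z up, the work surface at z = 0. Lengths are in m, angles in degrees, forces in N, time in s.
With the tool pointing down it reaches from about 0.25 to 0.725 m from the base axis. Payload 9.7 kg.
Tool frame: the origin (TCP) lies between the finger pads, 19 mm behind the fingertips; this is the grasp point; z points along the fingers, y is the line along which they close (so a half turn about z gives the same grasp; the last joint's range is limited). The gripper opens to 85 mm and grips with 20 to 120 N. Pads are 22 mm wide; open, the fingers measure 114 mm over their backs; the gripper's body (76 mm by 85 mm) begins 54 mm behind the grasp point. The pads swing forward as they close: fully open they stand 13 mm farther back than shut.
Start: joints at [74.141, 4.979, 10.078, 95.1, 0, 90], TCP at [0.15, 0.529, 0.25] pointing down, gripper open.
Joint ranges: [-179.16, 179.16], [-48.56, 103.87], [-65.8, 70.77], [-126.05, 130.52], [-82.76, 87.17], [-180, 180]. Speed limits (degrees/s): [127.2, 127.2, 147.25, 180, 180, 180].

INTERFACE

Orientations are given as [roll, pitch, yaw] about the fixed x, y, z axes, in that order (R = Rz(yaw) Ry(pitch) Rx(roll)).
In Python, from workcell import bot gives the robot as it stands. The module is installed in compiled form; this text tells all that it offers.
- The arm moves only by the tool send_rows, never from a script. Its argument "moves" is one flat list of numbers, 7 for each row, row after row: the shift along the world's x, y, z normalised to -1 to 1, where 1 is 0.025 m, then the turn, a rotation vector about the world's x, y, z normalised to -1 to 1, where 1 is 0.15 rad, then the closure, from -1 (fully open) to 1 (shut), so that 0 is half open. A call has 1 to 8 rows; each row shifts and turns the commanded pose from where the row before left it; what a row does not reach is not made up. A row lasts 1/8 s, in which the tool goes at most 62.5 mm and 10.7 degrees, less where a joint would pass 70% of its speed; a pose out of reach is approached as far as the arm can. A call with a number of a shift or a turn outside -1 to 1 is refused whole. A call with a gripper value outside its range is refused whole. The fingers move at their own pace and stop on an object; "squeeze" is the grip in N (left out, the last holds). Time passes only in rows, so rows that do not move let the fingers close. It gives the time, the measured TCP pose, the force, the opening and the grip force at its end, in the units of the state.
- bot.get_obs(): the state, without advancing time (a new reading comes with each control period).
- bot.camera(name): name is "scene" or "top"; returns a dict with "color" (400x640x3 uint8, red, green, blue), "camera_matrix" (3x3 intrinsics, pixels), "R" (3x3) and "t" (3): a world point X has camera coordinates R X + t. Camera axes: x right, y down, z forward; pixel columns grow to the right and rows downward; lengths in m; the calibration is good to about 2 mm. A picture is of the moment at which its call begins. There is no depth.
- bot.job_done(): hands the job in; it is judged then, once.
Trained networks look in the newest picture that a camera, given by its name, has taken for a name from the list of things; names that differ only in an ending like _2 or _b are one class to them, and where a whole thing is asked for, a point or a joint stands for the part that bears it (a point fixed in the world has none). Each returns a list of dicts, best first, with "p" (0 to 1); they miss things now and then, are a little off and sometimes report something else, mostly with a low value. They report only what shows in the picture. A call takes as long as a camera call.
- bot.boxes_of(camera, query): "extent" ([left, top, right, bottom] in pixels, round what is visible of it).
- bot.trace(camera, query): "region" (400x640 bool, what is visible of it) and "extent" ([left, top, right, bottom] in pixels, round what is visible of it).
- bot.landmark_of(camera, query): "pixel" ([column, row] in pixels: a listed point, or the origin of a listed thing).
The state is a dict: "time": time; "q": joint angles; "qd": joint speeds; "joint_efforts": joint torques, N m; "ee_pos": TCP position; "tcp_rot": TCP orientation; "wrist_force": force on the tool from outside, world axes, zero at the start; "torque": the same for the moment, N m; "opening": finger opening in m; "grasp_force": force on a finger pad.
Only numpy, scipy, OpenCV 4.12 (cv2) and the standard library are available. Lean on these libraries where they do the work, as an engineer would, in place of code of your own. Each camera call takes 0.05 s, during which the arm holds its last target. There are 200 camera calls.

TASK

Check the vacuum pump's oil: take the freshly wiped dipstick from the drip tray by its orange grip, slide it down the pump's sloping guide tube until its collar stops on the rim, then draw it right out again. Finish still holding it steady by the grip, level, with its tip over the drip tray and about a hand's width above it, so that the tip can be read. Leave the tray and the other things on the bench where they are.

Things in the scene. Friction and masses are not known exactly. Their poses are not given: they have to be found in the camera images.
- dipstick: Loose dipstick, 245 mm, 0.1 kg. Origin on its axis at the collar's seating face (tip side); x runs from tip to grip: steel rod, 8 mm diameter, x -165 to 0 mm; dark collar, 36 mm diameter, 0 to 8; neck, 13 mm, to 20; flat orange grip, 20 to 80, 16 mm thick along y, 26 along z. Starts level in the tray's notches, axis 38 mm above the bench, y level, collar and grip beyond the tray's +x side.
- dip_tip (a point): The rounded tip of the dipstick, on its axis, 165 mm from the collar's seating face. Two dark rings 15 and 35 mm up from it mark low and full.
- dip_grip (a point): Centre of the dipstick's orange grip, on its axis, 50 mm from the collar's seating face; pinch it across its 16 mm. The stick's centre of mass is about 90 mm from here towards the tip.
- guide_tube: Steel guide tube fixed on the pump, sloping 40 degrees up from level, away from the pump. Origin at the centre of its open upper rim, 155 mm above the bench; z runs along the tube, outwards and up. Bore 14 mm in diameter, 170 mm deep, flaring over the last 22 mm to 29 mm; rim 35 mm outside. The rod goes in along -z; fully home, the collar's seating face lies on the rim (z = 0).
- pump: Blue piston vacuum pump, fixed. Origin on the bench under its crankcase, z up. The guide tube rises towards +x, its rim at x 185, y 0, z 155 mm. Base plate x +-105, y -110 to 260; crankcase 148 x 122 mm, 145 high; finned cylinder on it 88 mm across, head top at 255; black filter at 236 height reaching to x -104; motor y 85 to 258, 132 mm in diameter, its terminal box up to 194 mm.
- drip_tray: Yellow drip tray, loose, 0.8 kg, 110 mm along x, 200 mm along y, rim 45 mm high, walls 4 mm; in the middle of both long walls (x = +-53 mm, y = 0) is a notch 11 mm wide, its floor 34 mm above the bench. Origin at the centre of its underside.
- oil_bottle: Grey oil bottle with red cap, 68 mm in diameter, 190 mm high, loose, to be left alone. Origin at the centre of its underside.
- hammer: Hammer lying on the bench, 280 mm long, loose, to be left alone. Origin under its middle.
- rasp: Rasp with yellow handle lying on the bench, 270 mm long, 25 mm high, loose, to be left alone. Origin under its middle.
- plaster_bowl: Green plaster mixing bowl, 124 mm in diameter, 65 mm high, loose, to be left alone. Origin at the centre of its underside.
- screwdriver: Screwdriver with blue handle lying on the bench, 200 mm long, 26 mm high, loose, to be left alone. Origin under its middle.
- foot: Prosthetic foot with a short aluminium pylon standing on the bench, 235 mm long, 210 mm high, loose, to be left alone. Origin at the centre of the sole.

How it is judged:
By the outcome, as a careful person would: the job done as asked, in the order asked, and still so for the second after the job is handed in, while the arm keeps its last pose, push and grip.
It also fails if it takes over 53 s, if anything falls off the work surface, if the arm or the gripper's body presses on something with over 40 N, if the wrist force passes 120 N, or if a joint passes its speed limit or range.

## Working session

There is one attempt and no reset: what is moved stays moved. The work goes in short steps, Python scripts to look and compute and a tool call to move; the robot and the scene stay as the last step left them, time stands still between calls to the robot, and variables do not carry over. Pictures are saved under pics/ and viewed, at most 10 in all, crops included, and the job is handed in when it is done.

Besides the shell and the picture viewer there is one more tool, called after "Call:" by a JSON object that holds its "method" and its "body", one argument or row to a line. send_rows: Moves the arm, as the interface text tells. Its arguments: {"type":"object","properties":{"moves":{"type":"array"},"squeeze":{"type":"number"}},"required":["moves"]}

```bash
mkdir -p pics; cat > h.py <<'E'
import numpy as np, cv2
from workcell import bot
def shot(n,f=None):
    c=bot.camera(n)
    if f: cv2.imwrite('pics/'+f,c['color'][:,:,::-1])
    return c
def ray(c,px):
    K=np.array(c['camera_matrix']);R=np.array(c['R']);t=np.array(c['t'])
    d=R.T@np.linalg.solve(K,[px[0],px[1],1.]);return -R.T@t,d/np.linalg.norm(d)
def onz(c,px,z):
    o,d=ray(c,px);return o+d*(z-o[2])/d[2]
def tri(cs,pxs):
    A=0;b=0
    for c,p in zip(cs,pxs):
        o,d=ray(c,p);P=np.eye(3)-np.outer(d,d);A=A+P;b=b+P@o
    return np.linalg.solve(A,b)
def proj(c,X):
    p=np.array(c['camera_matrix'])@(np.array(c['R'])@np.array(X)+np.array(c['t']));return p[:2]/p[2]
E
python3 - <<'E'
from h import *
np.set_printoptions(precision=4,suppress=True)
cs={n:shot(n,n+'0.png') for n in('scene','top')}
for n,c in cs.items(): print(n,ray(c,[320,200]))
for q in['dipstick','dip_tip','dip_grip','guide_tube','pump','drip_tray','oil_bottle','plaster_bowl','hammer','rasp','screwdriver','foot']:
    ps={}
    for n in cs:
        l=bot.landmark_of(n,q)
        if l: ps[n]=l[0]['pixel'];print(q,n,np.round(ps[n],1),round(l[0]['p'],2),onz(cs[n],ps[n],.038 if 'dip' in q else .155 if 'tube' in q else 0))
    if len(ps)==2: print('  tri',tri([cs[n] for n in ps],[ps[n] for n in ps]))
print(bot.get_obs())
E
```

```text
scene (array([1.1943, 0.0283, 1.0573]), array([-0.5769, -0.0728, -0.8136]))
top (array([ 0.2334, -0.0354,  1.5284]), array([ 0.2005, -0.0004, -0.9797]))
dipstick scene [267.2 224.6] 0.82 [ 0.5804 -0.2119  0.038 ]
dipstick top [380.8 193.1] 0.56 [ 0.5737 -0.2206  0.038 ]
  tri [ 0.5751 -0.2179  0.0289]
dip_tip scene [315.2 217.2] 0.72 [ 0.538  -0.0701  0.038 ]
dip_tip top [329.2 199.1] 0.52 [ 0.5433 -0.064   0.038 ]
  tri [ 0.5422 -0.0666  0.0448]
dip_grip scene [250.1 226.9] 0.66 [ 0.5941 -0.2617  0.038 ]
dip_grip top [396.2 192.2] 0.61 [ 0.58   -0.2676  0.038 ]
  tri [ 0.5837 -0.2686  0.0203]
guide_tube scene [367.4 206.3] 0.54 [0.5615 0.0815 0.155 ]
guide_tube top [280.5 185. ] 0.7 [0.5497 0.079  0.155 ]
  tri [0.5526 0.0812 0.1421]
pump scene [418.4 228. ] 0.86 [0.5185 0.2543 0.    ]
pump top [221.6 206.6] 0.74 [0.5025 0.2702 0.    ]
  tri [ 0.5055  0.2662 -0.0191]
drip_tray scene [289.5 225.9] 0.62 [ 0.5547 -0.1502  0.    ]
drip_tray top [353.7 198.3] 0.57 [ 0.5594 -0.1413  0.    ]
  tri [ 0.5585 -0.1449  0.0068]
oil_bottle scene [447.7 180.9] 0.75 [0.3168 0.3602 0.    ]
oil_bott
[... 584 characters left out ...]
er top [303.1 245.4] 0.76 [0.3999 0.0059 0.    ]
  tri [ 0.3993 -0.0016  0.0098]
foot scene [176.1 211.8] 0.72 [ 0.5415 -0.5211  0.    ]
foot top [473.7 209. ] 0.8 [ 0.5528 -0.5169  0.    ]
  tri [ 0.5501 -0.5131  0.014 ]
{'time': 1.3, 'q': array([74.1408,  4.9784, 10.0786, 95.0991,  0.0027, 90.0005]), 'qd': array([ 0.1087,  0.0901, -0.0726, -0.0842,  0.043 , -0.1569]), 'joint_efforts': array([ -0.0013, -52.0119,  46.4841,   0.0024,  -0.0001,  -0.    ]), 'ee_pos': array([0.1503, 0.5291, 0.25  ]), 'tcp_rot': array([179.9988,  -0.0027, 164.1403]), 'wrist_force': array([-0.5294,  0.8729,  0.1225]), 'torque': array([-0.0371,  0.0018,  0.0018]), 'grasp_force': 0.0, 'opening': 0.08554047129659828}
```

View pics/scene0.png

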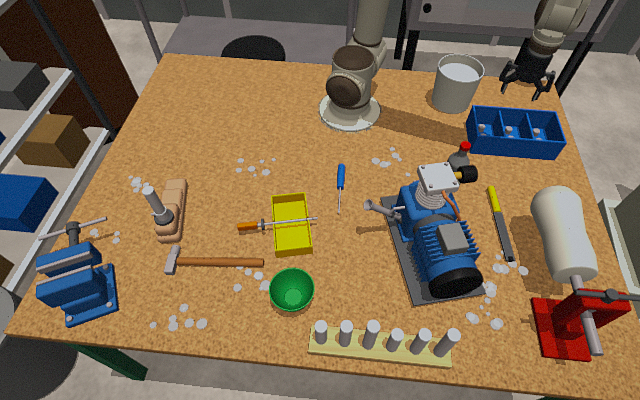

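View pics/top0.png

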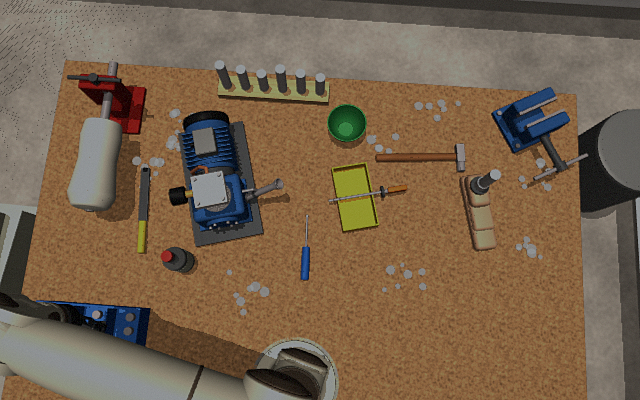

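The scene view shows the stick running from (238,227) to (316,218), the tray around (290,222) and the tube rim near (368,206). In the top view the rim is near (279,184) and the grip near (398,190). I'll refine these with enlarged crops.

```bash
python3 - <<'E'
from h import *
a=cv2.imread('pics/top0.png')[105:260,165:415];cv2.imwrite('pics/top0c.png',cv2.resize(a,None,fx=3.2,fy=3.2,interpolation=cv2.INTER_CUBIC))
a=cv2.imread('pics/scene0.png')[150:310,230:490];cv2.imwrite('pics/scene0c.png',cv2.resize(a,None,fx=3,fy=3,interpolation=cv2.INTER_CUBIC))
E
```

```text
(no output)
```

View pics/top0c.png

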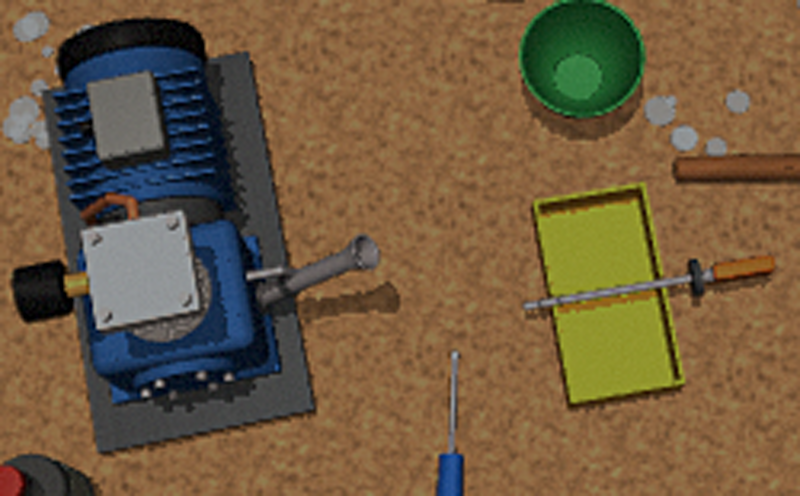

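View pics/scene0c.png

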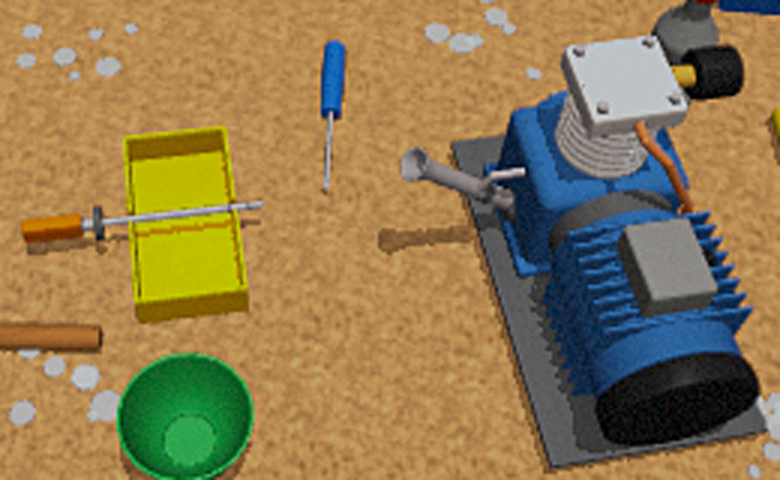

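Top crop: rim at about (364,252), stick tip at (527,306), grip end at (773,264), and plate corners at (248,52), (313,410) and (99,452). Scene crop: rim at about (412,164), tip at (260,204), grip end at (23,230), and plate corners at (455,140) and (550,470).

```bash
python3 - <<'E'
from h import *
from scipy.optimize import least_squares
np.set_printoptions(precision=4,suppress=True)
c={n:shot(n) for n in('scene','top')}
T=lambda p:np.array(p)/3.2+[165-.34,105-.34]
S=lambda p:np.array(p)/3+[230-.33,150-.33]
for n,a,b in[('rim',(364,252),(412,164)),('tip',(527,306),(260,204)),('end',(773,264),(23,230)),('collar',(697,278),(98,222)),('plateA',(313,410),(455,140)),('plateB',(248,52),(550,470))]:
    print(n,tri([c['top'],c['scene']],[T(a),S(b)]))
def P(v,X): 
    ca,sa=np.cos(v[2]),np.sin(v[2]);return [v[0]+ca*X[0]-sa*X[1],v[1]+sa*X[0]+ca*X[1],X[2]]
def fit(obs,x0,nz):
    f=lambda v:np.concatenate([proj(c[k],P(v,[*X[:2],v[3] if len(v)>3 and X[2]=='h' else X[2]]))-p for k,p,X in obs])
    r=least_squares(f,x0,loss='soft_l1');print(r.x,np.degrees(r.x[2]));print(r.fun.reshape(-1,2));return r.x
obs=[('top',T((248,52)),(.105,.26,'h')),('top',T((313,410)),(.105,-.11,'h')),('top',T((99,452)),(-.105,-.11,'h')),
('scene',S((455,140)),(.105,-.11,'h')),('scene',S((550,470)),(.105,.26,'h')),
('top',T((364,252)),(.185,0,.155)),('scene',S((412,164)),(.185,0,.155))]
v=fit(obs,[.53,.25,-1.5,.015],1);print('rim',P(v,(.185,0,.155)))
print('tray');obs=[('top',T(p),X) for p,X in[((534,203),(-.055,.1,.045)),((645,185),(.055,.1,.045)),((683,384),(.055,-.1,.045)),((572,406),(-.055,-.1,.045))]]
fit(obs,[.56,-.14,-1.4],0)
print('stick');w=fit([('top',T((527,306)),(-.165,0,.038)),('top',T((773,264)),(.08,0,.038)),('scene',S((260,204)),(-.165,0,.038)),('scene',S((23,230)),(.08,0,.038))],[.57,-.2,-1.4],0)
print('grip',P(w,(.05,0,.038)))
E
```

```text
rim [0.5541 0.0828 0.1541]
tip [ 0.5396 -0.0655  0.0386]
end [ 0.5977 -0.2985  0.0406]
collar [ 0.579  -0.2263  0.0385]
plateA [0.4264 0.1321 0.0254]
plateB [0.7832 0.2301 0.0167]
[ 0.505   0.2616 -1.3035  0.0209] -74.68299190606149
[[ 0.6621 -0.479 ]
 [ 0.2934  0.1077]
 [-0.7479  0.159 ]
 [-0.5254  0.8606]
 [ 0.4687 -0.4516]
 [ 0.7464  0.0337]
 [ 1.114  -0.2149]]
rim [np.float64(0.5539031303874549), np.float64(0.08317412778983935), 0.155]
tray
[ 0.5563 -0.1411 -1.3272] -76.04066605499274
[[-0.2864 -0.0767]
 [ 0.0122 -0.2854]
 [ 0.8066  0.5755]
 [-0.3991 -0.178 ]]
stick
[ 0.5786 -0.2236 -1.3284] -76.11435983775482
[[-0.4211  0.1714]
 [ 1.1464  0.1724]
 [ 0.9642  0.0125]
 [-0.3552  0.4028]]
grip [np.float64(0.5906160391833704), np.float64(-0.27213204594803564), 0.038]
```

```bash
cat >> h.py <<'E'
from scipy.spatial.transform import Rotation as Ro
def tool(pitch,yaw,off=20):
    "tool rotation: stick s (tip->grip) pitched up by pitch, heading yaw, body leaning off deg toward grip end"
    p,y=np.radians([pitch,yaw]);h=np.array([np.cos(y),np.sin(y),0]);k=np.array([0,0,1.])
    s=np.cos(p)*h+np.sin(p)*k;n=-np.sin(p)*h+np.cos(p)*k;o=np.radians(off)
    z=-np.cos(o)*n-np.sin(o)*s;yy=np.cross(k,h);yy=yy/np.linalg.norm(yy)
    return Ro.from_matrix(np.c_[np.cross(yy,z),yy,z]),s
def cur():
    o=bot.get_obs();return np.array(o['ee_pos']),Ro.from_euler('xyz',o['tcp_rot'],degrees=True),o
def delta(pos,R):
    p,r,o=cur();np.set_printoptions(precision=3,suppress=True)
    print('dpos units',(np.array(pos)-p)/.025,'turn units',(R*r.inv()).as_rotvec()/.15)
    print('t',o['time'],'F',o['wrist_force'],'grip',o['grasp_force'],o['opening'],'q',o['q'])
E
python3 -c "
from h import *
R,s=tool(0,-76.1);print(R.as_euler('xyz',degrees=True));delta([.5906,-.272,.16],R)"
```

```text
[180.  -20.  103.9]
dpos units [ 17.612 -32.042  -3.6  ] turn units [ 1.752  1.693 -6.935]
t 1.4 F [-0.572  0.407  0.53 ] grip 0.0 0.08565531570076833 q [74.14   4.977 10.078 95.099  0.001 90.   ]
```

Call:
{"method": "send_rows", "body": {
  "moves": [0.5, -1, 0.4, 0, 0, -0.2, -1, 0.5, -1, 0.4, 0, 0, -0.2, -1, 0.5, -1, 0.4, 0, 0, -0.2, -1, 0.5, -1, 0.4, 0, 0, -0.2, -1, 0.5, -1, 0.4, 0, 0, -0.2, -1, 0.5, -1, 0.4, 0, 0, -0.2, -1, 0.5, -1, 0, 0, 0, -0.2, -1, 0.5, -1, 0, 0, 0, -0.2, -1]
}}

```text
time: 2.4
ee_pos: [0.2506, 0.3283, 0.3102]
tcp_rot: [180.0, 0.0, 150.3]
wrist_force: [-0.2, -1.0, 0.4]
opening: 0.0855
grasp_force: 0.0
```

Call:
{"method": "send_rows", "body": {
  "moves": [0.5, -1, 0, 0, 0, -0.2, -1, 0.5, -1, 0, 0, 0, -0.2, -1, 0.5, -1, 0, 0, 0, -0.2, -1, 0.5, -1, 0, 0, 0, -0.2, -1, 0.5, -1, 0, 0, 0, -0.2, -1, 0.5, -1, 0, 0, 0, -0.2, -1, 0.5, -1, 0, 0, 0, -0.2, -1, 0.5, -1, 0, 0, 0, -0.2, -1]
}}

```text
time: 3.4
ee_pos: [0.3506, 0.1282, 0.3101]
tcp_rot: [180.0, 0.0, 136.6]
wrist_force: [0.5, -0.7, -0.2]
opening: 0.0854
grasp_force: 0.0
```

Call:
{"method": "send_rows", "body": {
  "moves": [0.5, -1, 0, 0, 0, -0.2, -1, 0.5, -1, 0, 0, 0, -0.2, -1, 0.5, -1, 0, 0, 0, -0.2, -1, 0.5, -1, 0, 0, 0, -0.2, -1, 0.5, -1, 0, 0, 0, -0.2, -1, 0.5, -1, 0, 0, 0, -0.2, -1, 0.5, -1, 0, 0, 0, -0.2, -1, 0.5, -1, 0, 0, 0, -0.2, -1]
}}

```text
time: 4.4
ee_pos: [0.4506, -0.0718, 0.3101]
tcp_rot: [180.0, 0.0, 122.8]
wrist_force: [0.1, 1.3, -0.3]
opening: 0.0853
grasp_force: 0.0
```

```bash
python3 -c "
from h import *
R,s=tool(0,-76.1);delta([.5906,-.272,.16],R)"
```

```text
dpos units [ 5.599 -8.006 -6.003] turn units [ 2.146  0.929 -2.179]
t 4.4 F [ 0.136  1.337 -0.347] grip 0.0 0.08528513779105755 q [ -9.061  -5.993   5.974 101.948   0.004  48.116]
```

Call:
{"method": "send_rows", "body": {
  "moves": [0.7, -1, -0.6, 0.27, 0.12, -0.27, -1, 0.7, -1, -0.6, 0.27, 0.12, -0.27, -1, 0.7, -1, -0.6, 0.27, 0.12, -0.27, -1, 0.7, -1, -0.6, 0.27, 0.12, -0.27, -1, 0.7, -1, -0.6, 0.27, 0.12, -0.27, -1, 0.7, -1, -0.6, 0.27, 0.12, -0.27, -1, 0.7, -1, -0.6, 0.27, 0.12, -0.27, -1, 0.7, -1, -0.6, 0.27, 0.12, -0.27, -1]
}}

```text
time: 5.4
ee_pos: [0.5908, -0.2718, 0.1894]
tcp_rot: [-179.8, -20.3, 104.0]
wrist_force: [0.6, -0.4, -0.5]
opening: 0.0856
grasp_force: 0.0
```

```bash
python3 - <<'E'
from h import *
R,s=tool(0,-76.1);delta([.5906,-.272,.038],R)
c=shot('scene');d=shot('top')
L=lambda n:bot.trace(n,'dipstick')
for n in('scene','top'):
    l=bot.landmark_of(n,'dip_grip');print(n,l[0] if l else 0)
a=c['color'][190:270,220:330,::-1];b=d['color'][130:240,330:440,::-1]
cv2.imwrite('pics/g1.png',np.vstack([cv2.resize(a,(400,290),interpolation=2),cv2.resize(b,(400,300),interpolation=2)]))
E
```

```text
dpos units [-0.01  -0.008 -6.056] turn units [-0.029 -0.026 -0.021]
t 5.4 F [ 0.642 -0.435 -0.457] grip 0.0 0.08561526408222715 q [-30.471  33.761  37.464 108.352  14.206  43.642]
scene {'pixel': [249.3, 223.8], 'p': 0.9}
top {'pixel': [397.9, 190.3], 'p': 0.79}
```

View pics/g1.png

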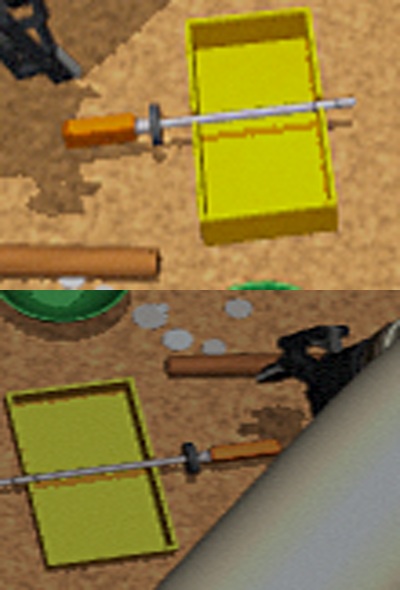

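The fingers are above the orange grip, with open floor on both sides. Descending now.

Call:
{"method": "send_rows", "body": {
  "moves": [0, 0, -0.9, 0, 0, 0, -1, 0, 0, -0.9, 0, 0, 0, -1, 0, 0, -0.9, 0, 0, 0, -1, 0, 0, -0.9, 0, 0, 0, -1, 0, 0, -0.8, 0, 0, 0, -1, 0, 0, -0.8, 0, 0, 0, -1, 0, 0, -0.5, 0, 0, 0, -1, 0, 0, -0.3, 0, 0, 0, -1]
}}

```text
time: 6.6
ee_pos: [0.5902, -0.2709, 0.0394]
tcp_rot: [-179.8, -20.2, 104.1]
wrist_force: [-0.4, 0.2, 0.7]
opening: 0.0855
grasp_force: 0.0
```

```bash
python3 - <<'E'
from h import *
R,s=tool(0,-76.1);delta([.5906,-.272,.038],R)
c=shot('scene','g2f.png')
a=c['color'][180:260,210:320,::-1]
cv2.imwrite('pics/g2.png',cv2.resize(a,None,fx=6,fy=6,interpolation=2))
E
```

```text
dpos units [ 0.016 -0.046 -0.055] turn units [-0.022 -0.026 -0.03 ]
t 6.6 F [-0.431  0.176  0.666] grip 0.0 0.08553041729571778 q [-30.406  33.825  20.981  91.774  14.151  43.643]
```

View pics/g2.png

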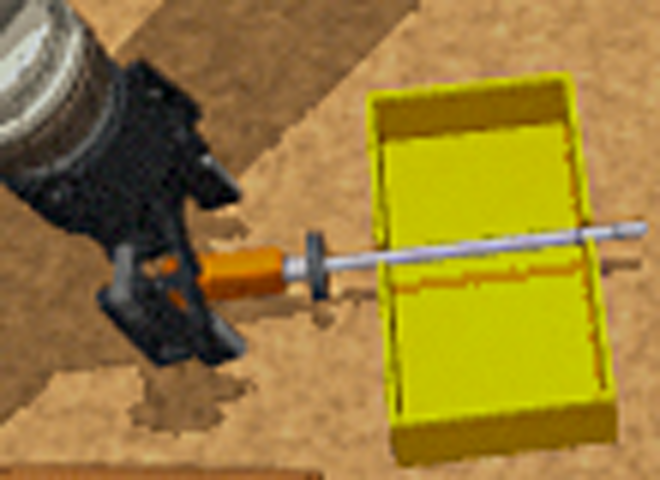

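The stick's grip sits centred between the fingertips, which are at (238,195) and (238,355). Closing now.

Call:
{"method": "send_rows", "body": {
  "moves": [0, 0, 0, 0, 0, 0, 1, 0, 0, 0, 0, 0, 0, 1, 0, 0, 0, 0, 0, 0, 1, 0, 0, 0, 0, 0, 0, 1, 0, 0, 0, 0, 0, 0, 1, 0, 0, 0, 0, 0, 0, 1],
  "squeeze": 90
}}

```text
time: 7.4
ee_pos: [0.5904, -0.271, 0.0402]
tcp_rot: [-179.9, -20.2, 104.1]
wrist_force: [0.1, -0.4, 2.3]
opening: 0.0148
grasp_force: 87.5
```

```bash
python3 - <<'E'
from h import *
R,s=tool(0,-76.1);delta([.5906,-.272,.038],R)
E
```

```text
dpos units [ 0.007 -0.042 -0.09 ] turn units [-0.021 -0.021 -0.029]
t 7.4 F [ 0.143 -0.432  2.272] grip 87.48955965042114 0.014793718589758843 q [-30.408  33.798  21.045  91.823  14.162  43.643]
```

Call:
{"method": "send_rows", "body": {
  "moves": [0, 0, 0.3, 0, 0, 0, 1, 0, 0, 0.6, 0, 0, 0, 1, 0, 0, 0.8, 0, 0, 0, 1, 0, 0, 0.8, 0, 0, 0, 1, 0, 0, 0.8, 0, 0, 0, 1, 0, 0, 0.8, 0, 0, 0, 1, 0, 0, 0.8, 0, 0, 0, 1, 0, 0, 0.8, 0, 0, 0, 1]
}}

```text
time: 8.4
ee_pos: [0.5903, -0.271, 0.1846]
tcp_rot: [-179.9, -20.2, 104.1]
wrist_force: [0.2, -0.5, -0.3]
opening: 0.0148
grasp_force: 87.7
```

```bash
python3 - <<'E'
from h import *
R,s=tool(0,-76.1);delta([.5906,-.272,.038],R)
c=shot('scene');d=shot('top')
for n in('scene','top'):
  for q in('dip_tip','dipstick'):
    l=bot.landmark_of(n,q);print(n,q,l[0] if l else 0)
a=c['color'][140:240,230:350,::-1];b=d['color'][145:245,310:430,::-1]
cv2.imwrite('pics/g3.png',np.vstack([cv2.resize(x,(360,300),interpolation=2) for x in(a,b)]))
E
```

```text
dpos units [ 0.013 -0.042 -5.864] turn units [-0.017 -0.018 -0.03 ]
t 8.4 F [ 0.21  -0.502 -0.321] grip 87.73056864738464 0.014754814567226026 q [-30.409  33.365  36.385 107.552  14.148  43.642]
scene dip_tip {'pixel': [316.3, 187.8], 'p': 0.63}
scene dipstick {'pixel': [257.9, 194.0], 'p': 0.56}
top dip_tip {'pixel': [330.2, 185.3], 'p': 0.6}
top dipstick {'pixel': [387.9, 180.6], 'p': 0.72}
```

View pics/g3.png

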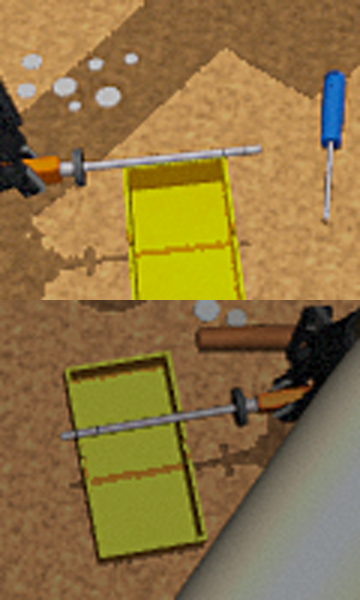

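Scene half: tip at (261,149) and collar at (74,166). Top half: tip at (62,136) and collar at (239,106). The stick is lifted and clear of the tray, so I'll triangulate the stick in the tool frame.

```bash
python3 - <<'E'
from h import *
np.set_printoptions(precision=4,suppress=True)
c={n:shot(n) for n in('scene','top')}
f=lambda a,b:tri([c['scene'],c['top']],[np.array(a)/3+[229.67,139.67],np.array(b)/3+[309.67,144.67]])
tip,col=f((261,149),(62,136)),f((74,166),(239,106))
p,r,o=cur();print(p,tip,col,np.linalg.norm(tip-col))
d=col-tip;d/=np.linalg.norm(d);print('yaw,pitch',np.degrees(np.arctan2(d[1],d[0])),np.degrees(np.arcsin(d[2])))
R,s=tool(0,-76.1);s2=r.apply(R.inv().apply(s));print('nominal tip',p-.215*s2,'col',p-.046*s2)
E
```

```text
[ 0.5901 -0.2708  0.1816] [ 0.5391 -0.0629  0.183 ] [ 0.5794 -0.2272  0.1862] 0.169126225135076
yaw,pitch -76.21754276281854 1.0719713515536702
nominal tip [ 0.5375 -0.0624  0.1827] col [ 0.5788 -0.2262  0.1819]
```

```bash
cat >> h.py <<'E'
O=np.array([.554,.083,.155]);YAW=-74.7
def ins(out):
    "tip is out metres beyond the rim (negative: inside)"
    R,t=tool(40,YAW);return O+t*(.215+out),R
E
python3 -c "
from h import *
delta(*ins(.06))"
```

```text
dpos units [0.781 6.025 6.005] turn units [-4.526 -1.215  0.136]
t 8.8 F [-0.453 -0.049 -1.4  ] grip 87.76855945587158 0.014175009103992407 q [-30.408  33.427  36.119 107.368  14.148  43.644]
```

Call:
{"method": "send_rows", "body": {
  "moves": [0.1, 0.75, 0.75, -0.57, -0.15, 0.017, 1, 0.1, 0.75, 0.75, -0.57, -0.15, 0.017, 1, 0.1, 0.75, 0.75, -0.57, -0.15, 0.017, 1, 0.1, 0.75, 0.75, -0.57, -0.15, 0.017, 1, 0.1, 0.75, 0.75, -0.57, -0.15, 0.017, 1, 0.1, 0.75, 0.75, -0.57, -0.15, 0.017, 1, 0.1, 0.75, 0.75, -0.57, -0.15, 0.017, 1, 0.1, 0.75, 0.75, -0.57, -0.15, 0.017, 1],
  "squeeze": 110
}}

```text
time: 9.8
ee_pos: [0.61, -0.1202, 0.3328]
tcp_rot: [-179.8, 20.4, 105.3]
wrist_force: [0.7, -0.2, -0.7]
opening: 0.0144
grasp_force: 109.5
```

Call:
{"method": "send_rows", "body": {
  "moves": [0, 0, 0, 0, 0, 0, 1, 0, 0, 0, 0, 0, 0, 1]
}}

```text
time: 10.05
ee_pos: [0.6101, -0.121, 0.3316]
tcp_rot: [-179.8, 20.2, 105.4]
wrist_force: [1.0, -1.2, -1.7]
opening: 0.0142
grasp_force: 109.7
```

```bash
python3 -c "
from h import *
delta(*ins(.02))
c=shot('scene');d=shot('top')
for n in('scene','top'):
  l=bot.landmark_of(n,'dip_tip');print(l[:1],proj({'scene':c,'top':d}[n],O))
p,r,o=cur();R,t=ins(.02);print('tip proj',[proj(x,p-.215*tool(40,YAW)[1]) for x in (c,d)])
a=c['color'][120:220,290:410,::-1];b=d['color'][120:220,240:360,::-1]
cv2.imwrite('pics/g4.png',np.hstack([cv2.resize(x,(396,330),interpolation=2) for x in(a,b)]))
"
```

```text
dpos units [-0.345  1.215 -1.022] turn units [ 0.03  -0.016  0.002]
t 10.05 F [ 0.985 -1.202 -1.702] grip 109.65274572372437 0.014206553284888917 q [ -3.124  10.123  23.058  96.491 -19.202  70.468]
[{'pixel': [446.4, 181.5], 'p': 0.59}] [368.054 204.144]
[] [279.22  183.415]
tip proj [array([352.155, 198.299]), array([295.25 , 176.933])]
```

View pics/g4.png

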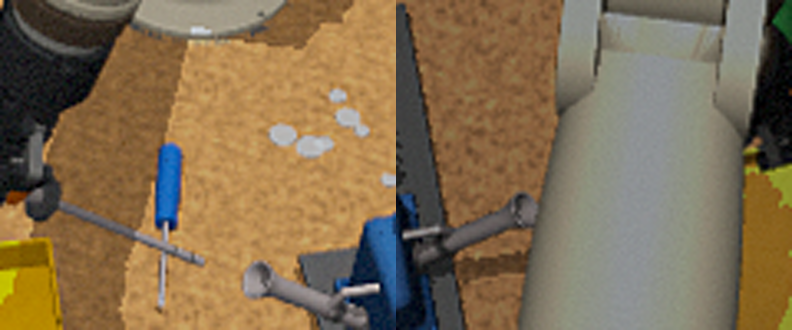

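Scene half: tip at (203,262), collar at (43,200), rim at (259,279). The stick line passes about 1.4 px below the rim centre, a slight droop. I'll turn the tip up about 0.7° and advance to the rim.

Call:
{"method": "send_rows", "body": {
  "moves": [-0.13, 0.45, -0.39, 0.04, 0.01, 0, 1, -0.13, 0.45, -0.39, 0.04, 0.01, 0, 1, -0.12, 0.45, -0.38, 0, 0, 0, 1, -0.12, 0.45, -0.38, 0, 0, 0, 1, 0, 0, 0, 0, 0, 0, 1]
}}

```text
time: 10.88
ee_pos: [0.5974, -0.0748, 0.2931]
tcp_rot: [-179.8, 19.6, 105.4]
wrist_force: [-0.4, -0.3, -1.4]
opening: 0.0142
grasp_force: 109.6
```

```bash
python3 -c "
from h import *
delta(*ins(-.03))
c=shot('scene')
a=c['color'][160:230,290:410,::-1]
cv2.imwrite('pics/g5.png',cv2.resize(a,None,fx=5,fy=5,interpolation=2))
"
```

```text
dpos units [-0.241  0.846 -0.766] turn units [-0.042 -0.034 -0.006]
t 10.875 F [-0.386 -0.267 -1.365] grip 109.60959434509277 0.014180219741824979 q [  1.136   7.468  15.839  93.562 -18.993  74.943]
```

View pics/g5.png

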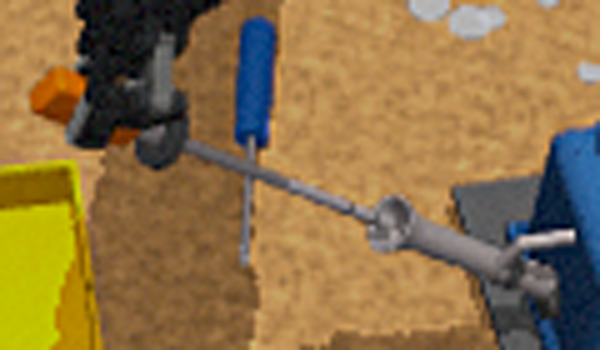

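The tip is at the funnel mouth, about (370,215), and its line now passes through the rim centre at (393,222). Advancing along the tube.

Call:
{"method": "send_rows", "body": {
  "moves": [-0.06, 0.21, -0.19, 0, 0, 0, 1, -0.06, 0.21, -0.19, 0, 0, 0, 1, -0.06, 0.21, -0.19, 0, 0, 0, 1, -0.06, 0.21, -0.19, 0, 0, 0, 1, 0, 0, 0, 0, 0, 0, 1]
}}

```text
time: 11.55
ee_pos: [0.5916, -0.0545, 0.2745]
tcp_rot: [-179.8, 19.6, 105.4]
wrist_force: [-0.4, 0.8, -0.8]
opening: 0.0144
grasp_force: 109.6
```

```bash
python3 -c "
from h import *
delta(*ins(-.06));print(cur()[2]['torque'])
"
```

```text
dpos units [-0.252  0.92  -0.794] turn units [-0.042 -0.03  -0.   ]
t 11.55 F [-0.403  0.803 -0.792] grip 109.60918664932251 0.01441698188010904 q [  3.195   6.478  12.675  92.083 -19.161  77.17 ]
[0.314 0.129 0.044]
```

Call:
{"method": "send_rows", "body": {
  "moves": [-0.06, 0.23, -0.2, 0, 0, 0, 1, -0.06, 0.23, -0.2, 0, 0, 0, 1, -0.06, 0.23, -0.2, 0, 0, 0, 1, -0.06, 0.23, -0.2, 0, 0, 0, 1, 0, 0, 0, 0, 0, 0, 1]
}}

```text
time: 12.18
ee_pos: [0.5856, -0.0315, 0.2545]
tcp_rot: [-179.8, 19.6, 105.4]
wrist_force: [-0.1, -0.5, -1.4]
opening: 0.0146
grasp_force: 109.6
```

```bash
python3 -c "
from h import *
delta(*ins(-.11));print(cur()[2]['torque'])
"
```

```text
dpos units [-0.414  1.476 -1.279] turn units [-0.042 -0.031 -0.   ]
t 12.175 F [-0.143 -0.522 -1.437] grip 109.6087896823883 0.014617063272189423 q [  5.56    5.734   9.647  90.627 -19.315  79.669]
[0.254 0.048 0.018]
```

No contact force, so I'll keep going.

Call:
{"method": "send_rows", "body": {
  "moves": [-0.07, 0.25, -0.215, 0, 0, 0, 1, -0.07, 0.25, -0.215, 0, 0, 0, 1, -0.07, 0.25, -0.215, 0, 0, 0, 1, -0.07, 0.25, -0.215, 0, 0, 0, 1, -0.07, 0.25, -0.215, 0, 0, 0, 1, -0.07, 0.25, -0.215, 0, 0, 0, 1, 0, 0, 0, 0, 0, 0, 1]
}}

```text
time: 13.05
ee_pos: [0.5751, 0.006, 0.2222]
tcp_rot: [-179.8, 19.6, 105.4]
wrist_force: [0.1, -1.2, -0.9]
opening: 0.0145
grasp_force: 109.6
```

```bash
python3 -c "
from h import *
delta(*ins(-.155));print(cur()[2]['torque'])
c=shot('scene')
a=c['color'][150:250,290:430,::-1]
cv2.imwrite('pics/g6.png',cv2.resize(a,None,fx=5,fy=5,interpolation=2))
"
```

```text
dpos units [-0.357  1.307 -1.146] turn units [-0.041 -0.031 -0.   ]
t 13.05 F [ 0.076 -1.232 -0.89 ] grip 109.60880041122437 0.014453232770134194 q [  9.489   4.978   5.277  88.397 -19.497  83.829]
[0.254 0.104 0.004]
```

Call:
{"method": "send_rows", "body": {
  "moves": [-0.06, 0.22, -0.19, 0, 0, 0, 1, -0.06, 0.22, -0.19, 0, 0, 0, 1, -0.06, 0.22, -0.19, 0, 0, 0, 1, -0.06, 0.22, -0.19, 0, 0, 0, 1, -0.06, 0.22, -0.19, 0, 0, 0, 1, -0.06, 0.22, -0.19, 0, 0, 0, 1, 0, 0, 0, 0, 0, 0, 1]
}}

```text
time: 13.98
ee_pos: [0.5661, 0.0389, 0.1937]
tcp_rot: [-179.8, 19.6, 105.4]
wrist_force: [-0.4, -0.1, -0.2]
opening: 0.0142
grasp_force: 109.6
```

Call:
{"method": "send_rows", "body": {
  "moves": [-0.016, 0.06, -0.05, 0, 0, 0, 1, -0.016, 0.06, -0.05, 0, 0, 0, 1, -0.016, 0.06, -0.05, 0, 0, 0, 1, -0.016, 0.06, -0.05, 0, 0, 0, 1, 0, 0, 0, 0, 0, 0, 1]
}}

```text
time: 14.6
ee_pos: [0.5647, 0.0446, 0.1892]
tcp_rot: [-179.9, 19.6, 105.3]
wrist_force: [0.4, -0.0, -1.4]
opening: 0.0144
grasp_force: 109.9
```

```bash
python3 -c "
from h import *
delta(*ins(-.165));print(cur()[2]['torque'])
"
```

```text
dpos units [-0.024  0.057 -0.084] turn units [-0.042 -0.025  0.003]
t 14.6 F [ 0.353 -0.004 -1.45 ] grip 109.85693693161011 0.01442704910193071 q [ 13.586   4.919   1.584  86.18  -19.588  88.209]
[ 0.198  0.125 -0.048]
```

Call:
{"method": "send_rows", "body": {
  "moves": [-0.01, 0.03, -0.026, 0, 0, 0, 1, -0.01, 0.03, -0.026, 0, 0, 0, 1, 0, 0, 0, 0, 0, 0, 1]
}}

```text
time: 14.98
ee_pos: [0.5647, 0.0449, 0.1893]
tcp_rot: [-180.0, 19.8, 105.2]
wrist_force: [1.2, -8.0, 6.1]
opening: 0.0144
grasp_force: 110.3
```

Call:
{"method": "send_rows", "body": {
  "moves": [-0.01, 0.03, -0.026, 0, 0, 0, 1, -0.01, 0.03, -0.026, 0, 0, 0, 1, 0, 0, 0, 0, 0, 0, 1]
}}

```text
time: 15.35
ee_pos: [0.5647, 0.045, 0.1893]
tcp_rot: [179.9, 19.9, 105.1]
wrist_force: [2.0, -16.2, 12.0]
opening: 0.0142
grasp_force: 110.7
```

Call:
{"method": "send_rows", "body": {
  "moves": [-0.01, 0.03, -0.026, 0, 0, 0, 1, -0.01, 0.03, -0.026, 0, 0, 0, 1, 0, 0, 0, 0, 0, 0, 1]
}}

```text
time: 15.72
ee_pos: [0.5646, 0.0452, 0.1893]
tcp_rot: [179.9, 20.1, 105.1]
wrist_force: [2.4, -22.6, 17.7]
opening: 0.0141
grasp_force: 111.1
```

The collar is on the rim: about 29 N of reaction along the tube axis, at the expected depth. Withdrawing.

Call:
{"method": "send_rows", "body": {
  "moves": [0.06, -0.22, 0.19, 0, 0, 0, 1, 0.06, -0.22, 0.19, 0, 0, 0, 1, 0.06, -0.22, 0.19, 0, 0, 0, 1, 0.1, -0.37, 0.32, 0, 0, 0, 1, 0.1, -0.37, 0.32, 0, 0, 0, 1, 0.1, -0.37, 0.32, 0, 0, 0, 1, 0.1, -0.37, 0.32, 0, 0, 0, 1, 0.1, -0.37, 0.32, 0, 0, 0, 1]
}}

```text
time: 16.73
ee_pos: [0.5804, -0.0144, 0.2402]
tcp_rot: [-179.9, 19.6, 105.3]
wrist_force: [0.9, 0.3, -0.5]
opening: 0.0145
grasp_force: 109.5
```

Call:
{"method": "send_rows", "body": {
  "moves": [0.1, -0.37, 0.32, 0, 0, 0, 1, 0.1, -0.37, 0.32, 0, 0, 0, 1, 0.1, -0.37, 0.32, 0, 0, 0, 1, 0.1, -0.37, 0.32, 0, 0, 0, 1, 0.1, -0.37, 0.32, 0, 0, 0, 1, 0.1, -0.37, 0.32, 0, 0, 0, 1, 0.1, -0.37, 0.32, 0, 0, 0, 1, 0.1, -0.37, 0.32, 0, 0, 0, 1]
}}

```text
time: 17.73
ee_pos: [0.6004, -0.0883, 0.3041]
tcp_rot: [-179.9, 19.6, 105.3]
wrist_force: [-0.3, -0.1, -0.5]
opening: 0.0143
grasp_force: 109.5
```

```bash
python3 -c "
from h import *
delta(*ins(.05));print(cur()[2]['torque'])
"
```

```text
dpos units [ 0.288 -0.98   0.849] turn units [-0.042 -0.026  0.004]
t 17.725 F [-0.33  -0.073 -0.524] grip 109.51951503753662 0.014250717323626773 q [ -0.201   8.022  17.685  94.354 -18.885  73.626]
[ 0.272  0.091 -0.024]
```

Call:
{"method": "send_rows", "body": {
  "moves": [0.14, -0.5, 0.43, 0, 0, 0, 1, 0.14, -0.5, 0.43, 0, 0, 0, 1, 0, -0.5, 0, 0, 0, 0, 1, 0, -0.5, 0, 0, 0, 0, 1, 0, 0, 0, 0, 0, 0, 1]
}}

```text
time: 18.35
ee_pos: [0.6069, -0.1387, 0.3246]
tcp_rot: [-179.8, 19.6, 105.3]
wrist_force: [0.4, 0.4, -1.2]
opening: 0.0145
grasp_force: 109.7
```

```bash
python3 -c "
from h import *
R,s=tool(-.7,-76.1);delta([.6029,-.33,.13],R)
"
```

```text
dpos units [-0.16  -7.654 -7.785] turn units [ 4.541  1.161 -0.151]
t 18.35 F [ 0.393  0.355 -1.227] grip 109.65516328811646 0.01446169850541332 q [ -5.122   9.534  21.684  95.253 -18.369  68.535]
```

Call:
{"method": "send_rows", "body": {
  "moves": [-0.02, -0.7, -0.4, 0.57, 0.145, -0.019, 1, -0.02, -0.7, -0.4, 0.57, 0.145, -0.019, 1, -0.02, -0.7, -0.4, 0.57, 0.145, -0.019, 1, -0.02, -0.7, -0.4, 0.57, 0.145, -0.019, 1, -0.02, -0.7, -0.4, 0.57, 0.145, -0.019, 1, -0.02, -0.7, -0.4, 0.57, 0.145, -0.019, 1, -0.02, -0.7, -0.4, 0.57, 0.145, -0.019, 1, -0.02, -0.7, -0.4, 0.57, 0.145, -0.019, 1]
}}

```text
time: 19.35
ee_pos: [0.6032, -0.2779, 0.2448]
tcp_rot: [179.9, -21.0, 104.0]
wrist_force: [0.4, 0.2, -0.7]
opening: 0.0141
grasp_force: 109.7
```

Call:
{"method": "send_rows", "body": {
  "moves": [0, -0.4, -0.8, 0, 0, 0, 1, 0, -0.4, -0.8, 0, 0, 0, 1, 0, -0.4, -0.8, 0, 0, 0, 1, 0, -0.4, -0.8, 0, 0, 0, 1, 0, -0.3, -0.8, 0, 0, 0, 1, 0, -0.1, -0.5, 0, 0, 0, 1, 0, 0, -0.1, 0, 0, 0, 1, 0, 0, 0, 0, 0, 0, 1]
}}

```text
time: 20.35
ee_pos: [0.6033, -0.3274, 0.1306]
tcp_rot: [179.9, -20.8, 104.0]
wrist_force: [-0.1, -0.1, -1.1]
opening: 0.0141
grasp_force: 109.6
```

```bash
python3 -c "
from h import *
R,s=tool(-.7,-76.1);delta([.6029,-.33,.13],R);print(cur()[0])
c=shot('scene');d=shot('top')
cs={'scene':c,'top':d}
for q in('dip_tip','drip_tray','dipstick'):
  P={n:bot.landmark_of(n,q) for n in cs}
  if all(P.values()):print(q,tri([c,d],[P[n][0]['pixel'] for n in cs]))
a=c['color'][150:260,210:340,::-1];b=d['color'][145:255,310:440,::-1]
cv2.imwrite('pics/g7.png',np.hstack([cv2.resize(x,(390,330),interpolation=2) for x in(a,b)]))
"
```

```text
dpos units [-0.017 -0.102 -0.026] turn units [-0.018  0.012 -0.003]
t 20.35 F [-0.086 -0.075 -1.122] grip 109.59415555000305 0.014065079249566095 q [-33.846  40.627  41.02  106.037  13.925  40.282]
[ 0.603 -0.327  0.131]
dip_tip [ 0.562 -0.125  0.14 ]
drip_tray [ 0.552 -0.146 -0.   ]
dipstick [ 0.585 -0.271  0.127]
```

View pics/g7.png

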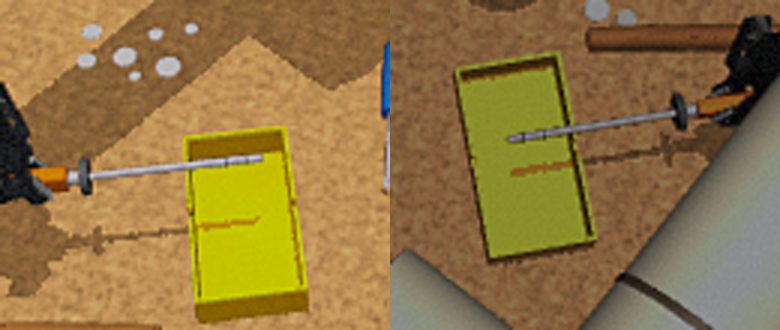

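Scene half: tip at (261,158) and collar at (85,176). Top half: tip at (121,139) and collar at (290,111). The tip is over the tray and the tray hasn't moved. Last, a check that the stick is level.

```bash
python3 - <<'E'
from h import *
c={n:shot(n) for n in('scene','top')}
f=lambda a,b:tri([c['scene'],c['top']],[np.array(a)/3+[209.67,149.67],np.array(b)/3+[309.67,144.67]])
tip,col=f((261,158),(121,139)),f((85,176),(290,111));d=col-tip
print(tip,col,np.degrees(np.arcsin(d[2]/np.linalg.norm(d))))
E
```

```text
[ 0.55235565 -0.12042832  0.13004572] [ 0.59182599 -0.28190608  0.13104402] 0.3440816342721495
```

Level to within about 0.3°, with the tip at z = 0.13 over the tray. Handing the job in.

Call:
{"method": "send_rows", "body": {
  "moves": [0, 0, 0, 0, 0, 0, 1, 0, 0, 0, 0, 0, 0, 1, 0, 0, 0, 0, 0, 0, 1, 0, 0, 0, 0, 0, 0, 1]
}}

```text
time: 21.35
ee_pos: [0.6032, -0.3277, 0.1301]
tcp_rot: [179.9, -20.8, 104.0]
wrist_force: [0.3, 0.9, -0.9]
opening: 0.0142
grasp_force: 109.6
```

```bash
python3 -c "
from workcell import bot
print(bot.job_done())"
```

```text
the job is handed in; nothing more can be done
None
```

The job is handed in: the dipstick went down the guide tube until its collar stopped on the rim, came right out again, and is now held level by the grip, its tip over the drip tray about 85 mm above the rim; the judge returned no verdict.

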